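Key in the release code and open the sample drawer

TASK

Key in the release code of the sample store: press the blue, then the yellow, then the green key, one at a time, each fully down for a moment and let up again, without forcing them and leaving the red and white keys alone. Only then pull the drawer below fully open to its stop by its handle and let go. Do not disturb the bottles and other things standing around.

Things in the scene. Friction and masses are not known exactly. Their poses are not given: they have to be found in the camera images.
- console: grey drawer cabinet fixed to the bench, 170 x 240 x 85 mm (x, y, z); origin under its centre; its x axis points away from the drawer face (which looks along -x), y to its left. Five key modules stand in a row along y on its top, 42 mm apart, colours in any order. Behind them a 10 mm wall (front face at x = +55 mm) rises to 262 mm over the bench; the sides are open
- visor_edge (a point): middle of the front edge of a clear plastic visor, 5 mm thick, 240 mm wide, that reaches forward from the wall level over all the keys to 14 mm in front of the console's origin; this point is on its underside, 258 mm over the bench. A tool held upright cannot get at the keys below it; one leaned 25 to 40 degrees back toward the robot can
- drawer (a joint): opening of the drawer in m: 0 shut, 0.065 at its stop; it slides along the console's -x, stays where it is left, takes 2 to 3 N to pull
- drawer_handle (a point): middle of the drawer's horizontal steel bar handle (100 mm long along the console's y, 10 mm thick, its centre 45 mm in front of the drawer face); 66 mm over the bench, 19 mm below the cabinet top; moves with the drawer
- key_blue_top (a point): centre of the top of the round blue key (24 mm wide); to be pressed first. The key's axis leans 30 degrees from vertical toward the robot: it goes in along (sin 30, 0, -cos 30) in the console's frame; the point moves with the key
- key_blue (a joint): stroke of the blue key in m: 0 up, 0.006 fully down; its spring returns it and needs about 5 N at full stroke
- key_yellow_top (a point): centre of the top of the round yellow key (24 mm wide); to be pressed second. The key's axis leans 30 degrees from vertical toward the robot: it goes in along (sin 30, 0, -cos 30) in the console's frame; the point moves with the key
- key_yellow (a joint): stroke of the yellow key in m: 0 up, 0.006 fully down; its spring returns it and needs about 5 N at full stroke
- key_green_top (a point): centre of the top of the round green key (24 mm wide); to be pressed third. The key's axis leans 30 degrees from vertical toward the robot: it goes in along (sin 30, 0, -cos 30) in the console's frame; the point moves with the key
- key_green (a joint): stroke of the green key in m: 0 up, 0.006 fully down; its spring returns it and needs about 5 N at full stroke
- key_red_top (a point): centre of the top of the round red key (24 mm wide); not to be pressed. The key's axis leans 30 degrees from vertical toward the robot: it goes in along (sin 30, 0, -cos 30) in the console's frame; the point moves with the key
- key_red (a joint): stroke of the red key in m: 0 up, 0.006 fully down; its spring returns it and needs about 5 N at full stroke
- key_white_top (a point): centre of the top of the round white key (24 mm wide); not to be pressed. The key's axis leans 30 degrees from vertical toward the robot: it goes in along (sin 30, 0, -cos 30) in the console's frame; the point moves with the key
- key_white (a joint): stroke of the white key in m: 0 up, 0.006 fully down; its spring returns it and needs about 5 N at full stroke
- amber_bottle: brown-orange reagent bottle with white cap, 85 mm wide, 206 mm high, about 220 mm right of the console; origin under its base; a bystander
- sample_bottle: white-capped clear bottle, 54 mm wide, 98 mm high, about 170 mm left of the console; origin under its base; a bystander
- vial_white: small vial with white cap, 33 mm wide, 58 mm high; origin under its base; a bystander
- vial_blue: small vial with blue cap, 33 mm wide, 62 mm high; origin under its base; a bystander
- marker: white marker pen with black cap lying on the bench, 144 mm long, 19 mm high; origin under its middle; a bystander
- beaker: empty clear beaker, 73 mm wide, 92 mm high; origin under its base; a bystander
- petri: petri dish, 57 mm wide, 15 mm high; origin under its base; a bystander
- module_blue: grey housing that carries the blue key, 40 mm wide, its flat top face rising toward the back at 30 degrees, fixed on top of the console; origin under its centre
- module_yellow: grey housing that carries the yellow key, 40 mm wide, its flat top face rising toward the back at 30 degrees, fixed on top of the console; origin under its centre
- module_green: grey housing that carries the green key, 40 mm wide, its flat top face rising toward the back at 30 degrees, fixed on top of the console; origin under its centre

How it is judged (in metres and radians):
On the way, in this order (a step that is already met when the one before it is completed fails the run):
1. the blue key is held down (5 mm or more of its 6 mm) with the other keys up and the drawer shut (value of joint key_blue above 0.005 m and value of joint each of key_yellow, key_green, key_red, key_white below 0.002 m and value of joint drawer below 0.02 m), for 0.15 s.
2. the yellow key is held down (5 mm or more of its 6 mm) with the other keys up and the drawer shut (value of joint key_yellow above 0.005 m and value of joint each of key_blue, key_green, key_red, key_white below 0.002 m and value of joint drawer below 0.02 m), for 0.15 s.
3. the green key is held down (5 mm or more of its 6 mm) with the other keys up and the drawer shut (value of joint key_green above 0.005 m and value of joint each of key_blue, key_yellow, key_red, key_white below 0.002 m and value of joint drawer below 0.02 m), for 0.15 s.
4. all keys are up again, the drawer still shut (value of joint each of key_blue, key_yellow, key_green, key_red, key_white below 0.001 m and value of joint drawer below 0.02 m), for 0.1 s.
5. the drawer is pulled open to its stop (value of joint drawer above 0.06 m), for 0.2 s.
At the end, for the whole second after the job is handed in: The drawer is open to its stop (60 mm or more of 65) and let go, and all five keys are up (within 1 mm) (value of joint drawer above 0.06 m and value of joint each of key_blue, key_yellow, key_green, key_red, key_white below 0.001 m); the robot touches nothing.
It fails at once if the red or white key is pressed (more than 2.5 mm) (value of joint any of key_red, key_white above 0.0025 m).
It fails at once if the blue, yellow or green key or its housing is pushed with more than 50 N (contact force between the fingers and module_blue above 50 N or contact force between the fingers and module_yellow above 50 N or contact force between the fingers and module_green above 50 N).
It fails at once if a bystander is moved more than 20 mm (distance of any of amber_bottle, sample_bottle, vial_white, vial_blue, marker, beaker, petri from where it was at the start of the episode above 0.02 m).
It also fails if it takes over 58 s, if anything falls off the work surface, if the arm or the gripper's body presses on something with over 40 N, if the wrist force passes 120 N, or if a joint passes its speed limit or range.

ROBOT

A 6-joint arm with a two-finger parallel gripper is mounted at the origin on a cart in front of the work surface, level with it; the furniture and walls round the work are solid. World frame = base frame: x ahead of the robot, y to its left, z up, the work surface at z = 0. Lengths are in m, angles in degrees, forces in N, time in s.
With the tool pointing down it reaches from about 0.4 to 0.825 m from the base axis. Payload 7 kg.
Tool frame: the origin (TCP) lies on the centre line of the jaws, within the pads' length; the fingertips stand 8 mm ahead of it and the grasp point (between the pads) lies 11 mm behind it; z points along the fingers, y is the line along which they close (so a half turn about z gives the same grasp; the last joint's range is limited). The gripper opens to 88 mm and grips with 3 to 60 N. Pads are 19 mm wide; open, the fingers measure 130 mm over their backs; the gripper's body (78 mm by 193 mm) begins 47 mm behind the grasp point.
Start: joints at [83.887, 20.546, 0.682, 0, -70.136, -16.507], TCP at [0.26, 0.623, 0.235] pointing down, gripper open.
Joint ranges: [-176.03, 176.03], [-82.01, 121.73], [-58.28, 71.71], [-173.87, 95.51], [-174.79, -0.11], [-173.66, 173.66]. Speed limits (degrees/s): [136.94, 136.94, 172.46, 180, 180, 180].

INTERFACE

Orientations are given as [roll, pitch, yaw] about the fixed x, y, z axes, in that order (R = Rz(yaw) Ry(pitch) Rx(roll)).
In Python, from plant import r gives the robot as it stands.
- The arm moves only by the tool carry_out, never from a script. Its argument "targets" is a list of rows, each a list of 6 numbers: the shift along the tool's x, y, z scaled (see below), then the turn, a rotation vector about the tool's x, y, z scaled (see below). A call has 1 to 5 rows; each row shifts and turns the commanded pose from where the row before left it, along the tool's axes as they then stand; what a row does not reach is not made up. The controller multiplies each number of a shift by 0.5 m and each number of a turn by 60 degrees. A row lasts 1/8 s, in which the tool goes at most 62.5 mm and 10.7 degrees, less where a joint would pass 70% of its speed; a pose out of reach is approached as far as the arm can. A call with a number of a shift or a turn outside -1 to 1 is refused whole. A call with a gripper value outside its range is refused whole. "hand" is the opening, from 0 (shut) to 1 (fully open), set as the call begins (left out, the last holds). The fingers move at their own pace and stop on an object; "squeeze" is the grip in N (left out, the last holds). Time passes only in rows, so rows that do not move let the fingers close. It gives the time, the measured TCP pose, the force, the opening and the grip force at its end, in the units of the state.
- r.get_state(): the state, without advancing time (a new reading comes with each control period).
- r.capture(name): name is "scene" or "top"; returns the picture (400x640x3 uint8, red, green, blue); there is no depth.
- r.camera_info(name): a dict with "K" (3x3 intrinsics, pixels), "eye" and "attitude" of the camera in the world. Camera axes: x right, y down, z forward; pixel columns grow to the right and rows downward; lengths in m; the calibration is good to about 2 mm. A picture is of the moment at which its call begins. camera_info takes no time and is no camera call.
- r.close_job(): hands the job in; it is judged then, once.
The state is a dict: "time_s": time; "joints": joint angles; "qd": joint speeds; "joint_torque": joint torques, N m; "tcp_pos": TCP position; "eef_rot": TCP orientation; "contact_force": force on the tool from outside, world axes, zero at the start; "moment": the same for the moment, N m; "gripper_width": finger opening in m; "gripper_force": force on a finger pad.
Only numpy, scipy, OpenCV 4.12 (cv2) and the standard library are available. Lean on these libraries where they do the work, as an engineer would, in place of code of your own. Each camera call takes 0.05 s, during which the arm holds its last target. There are 200 camera calls.

## Working session

There is one attempt and no reset: what is moved stays moved. The work goes in short steps, Python scripts to look and compute and a tool call to move; the robot and the scene stay as the last step left them, time stands still between calls to the robot, and variables do not carry over. Pictures are saved under pics/ and viewed, at most 10 in all, crops included, and the job is handed in when it is done.

Besides the shell and the picture viewer there is one more tool, called after "Request:" as name([rows], argument=value, ...), one row to a line, values as JSON. carry_out: Moves the arm, as the interface text tells. Its arguments: {"type":"object","properties":{"targets":{"type":"array","items":{"type":"array","items":{"type":"number","minimum":-1,"maximum":1}}},"hand":{"type":"number"},"squeeze":{"type":"number"}},"required":["targets"]}

```bash
mkdir -p pics; ls
python3 - <<'E'
from plant import r
import cv2
for n in ("scene","top"):
    im=r.capture(n); cv2.imwrite(f"pics/{n}0.png",im[:,:,::-1]); c=r.camera_info(n); print(n,c)
s=r.get_state(); print(s)
E
```

```text
pics
scene {'K': array([[480.55235167,   0.        , 325.23805372],
       [  0.        , 480.55235167, 202.99661497],
       [  0.        ,   0.        ,   1.        ]]), 'eye': array([ 0.09358591, -0.81270459,  1.290514  ]), 'attitude': array([-140.68350804,    0.88667347,  -30.67950189])}
top {'K': array([[366.67123744,   0.        , 322.51546227],
       [  0.        , 366.67123744, 199.43787599],
       [  0.        ,   0.        ,   1.        ]]), 'eye': array([ 0.44728789, -0.0245966 ,  1.21381178]), 'attitude': array([-173.04203234,    2.0922973 ,  -90.37673491])}
{'time_s': 0.1, 'joints': array([ 8.38857640e+01,  2.05865226e+01,  6.39697251e-01, -1.67867228e-02,
       -7.01357105e+01, -1.65074620e+01]), 'qd': array([ 0.08407496, -0.05916824,  0.11307218,  0.05744924,  0.00759103,
        0.08050446]), 'joint_torque': array([-2.48065655e-03, -5.84165955e+01,  2.93752116e+01,  7.01548308e+00,
        1.02076528e-02, -4.11791859e-05]), 'tcp_pos': array([0.25949594, 0.62267459, 0.2337336 ]), 'eef_rot': array([ 1.79916382e+02, -8.32269636e-03, -2.26274073e+01]), 'contact_force': array([ 0.49736738, -0.50746547, -0.31165363]), 'moment': array([-0.00859486, -0.00888047, -0.02277098]), 'gripper_force': 0.0, 'gripper_width': 0.08765707693335503}
```

View pics/scene0.png

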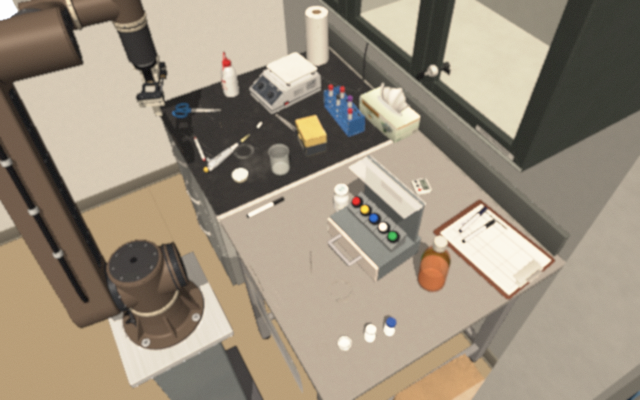

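View pics/top0.png

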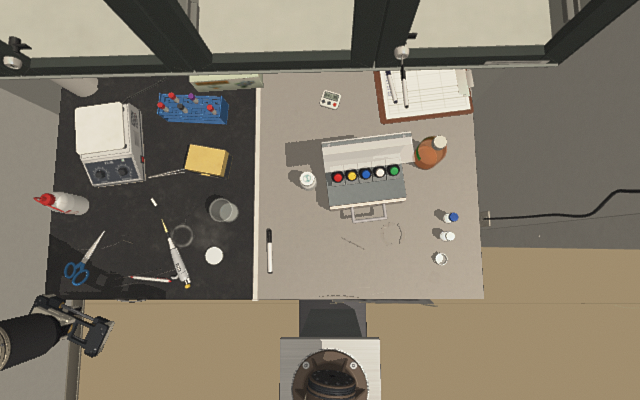

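The scene view shows the console with red, yellow, blue, white and green keys from left to right: red at about (357,201), green at (393,236), handle at about (345,250). In the top view red is at about (338,177), green at (395,170) and the handle at (368,215). Next I'll triangulate these.

```bash
cat > h.py <<'E'
import numpy as np, cv2
from scipy.spatial.transform import Rotation as R
from plant import r
def ray(n,uv):
    c=r.camera_info(n); d=np.linalg.inv(c['K'])@[uv[0],uv[1],1]
    return c['eye'],R.from_euler('xyz',c['attitude'],degrees=True).as_matrix()@(d/np.linalg.norm(d))
def onz(n,uv,z):
    e,d=ray(n,uv); return e+d*(z-e[2])/d[2]
def tri(a,b):
    (e,d),(f,g)=ray('scene',a),ray('top',b)
    s=np.linalg.lstsq(np.c_[d,-g],f-e,rcond=None)[0]
    p,q=e+s[0]*d,f+s[1]*g
    return (p+q)/2,np.linalg.norm(p-q)
E
python3 - <<'E'
from h import *
box={'scene':(340,190,405,245),'top':(325,160,405,190)}
rng={'red':[((0,130,60),(8,255,255)),((172,130,60),(180,255,255))],'yellow':[((18,130,80),(35,255,255))],'blue':[((100,110,50),(125,255,255))],'green':[((45,90,40),(90,255,255))]}
P={}
for n in box:
    im=cv2.imread(f'pics/{n}0.png'); x0,y0,x1,y1=box[n]; hsv=cv2.cvtColor(im[y0:y1,x0:x1],cv2.COLOR_BGR2HSV)
    for c in rng:
        m=sum(cv2.inRange(hsv,a,b) for a,b in rng[c]); k,l,s,ce=cv2.connectedComponentsWithStats(m)
        i=1+s[1:,4].argmax(); P[n,c]=ce[i]+[x0,y0]; print(n,c,P[n,c],s[i])
    cv2.imwrite(f'pics/{n}_crop.png',cv2.resize(im[(150 if n=='scene' else 125):(280 if n=='scene' else 230),310:440],None,fx=4.5,fy=4.5,interpolation=cv2.INTER_CUBIC))
for c in rng: print(c,tri(P['scene',c],P['top',c]))
E
cd pics; python3 -c "
import cv2,numpy as np
a=cv2.imread('scene_crop.png');b=cv2.imread('top_crop.png')
h=600;f=lambda i:cv2.resize(i,(400,int(i.shape[0]*400/i.shape[1])))
a,b=f(a),f(b);b=np.vstack([b,np.zeros((a.shape[0]-b.shape[0],400,3),np.uint8)])
cv2.imwrite('both.png',np.hstack([a,b]));print(a.shape)"
```

```text
scene red [356.02985075 200.97014925] [12  7  9  9 67]
scene yellow [364.47945205 208.93150685] [20 15 10  9 73]
scene blue [373.38571429 217.72857143] [29 24 10  9 70]
scene green [392.25333333 235.85333333] [48 42 10  9 75]
top red [337.45       177.06666667] [ 8 13  9  9 60]
top yellow [351.57377049 175.49180328] [23 12  9  8 61]
top blue [365.47457627 173.93220339] [37 10  8  9 59]
top green [393.79365079 170.11111111] [65  6  9  9 63]
red (array([ 0.64705157, -0.03140392,  0.13358774]), np.float64(0.0016024989845598461))
yellow (array([ 0.65063997, -0.07341609,  0.13639742]), np.float64(0.0014003652446453472))
blue (array([ 0.65520431, -0.11492565,  0.13507045]), np.float64(0.0017283102987916753))
green (array([ 0.66530601, -0.19898261,  0.13445178]), np.float64(0.0008274300523895608))
(400, 400, 3)
```

View pics/both.png

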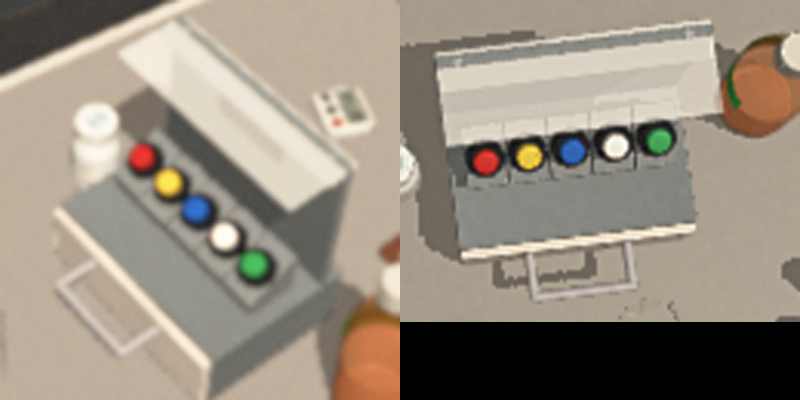

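The crops confirm the key order: red, yellow, blue, white, green from left to right. Red to green measures 168.6 mm against the nominal 168. Next: handle, visor and amber bottle.

Run:
```python
from h import *
k={'red':[.64705,-.03140],'yellow':[.65064,-.07342],'blue':[.65520,-.11493],'green':[.66531,-.19898]}
d=np.array(k['red'])-k['green']; yaw=np.degrees(np.arctan2(-d[0],d[1])); print('yaw',yaw)
ex=np.array([np.cos(np.radians(yaw)),np.sin(np.radians(yaw))]); ey=np.array([-ex[1],ex[0]])
b=np.mean([np.array(k['red'])-84*ey/1e3,np.array(k['yellow'])-42*ey/1e3,k['blue'],np.array(k['green'])+84*ey/1e3],0); print('row centre',b)
loc=lambda p:np.round(np.r_[(p[:2]-b)@ex,(p[:2]-b)@ey],4)
def s(x,y): return 310+x/3.077,150+y/3.077
def t(x,y): return 310+(x-400)/3.077,125+y/3.077
for n,a,c in [('handL',s(60,287),t(533,297)),('handR',s(124,350),t(635,289)),('drawer face top L',s(57,210),t(462,257)),('face top R',s(208,362),t(694,229)),('wallR',s(352,163),t(712,22)),('visor R',s(294,211),t(720,117)),('visor L',s(121,52),t(446,147))]:
    p,e=tri(a,c); print(n,np.round(p,4),round(e,4),'rel row',loc(p))
for n,uv,z in [('handL',t(533,297),.066),('handR',t(635,289),.066),('capamber',(440,142),.206),('capsample',(307,178),.098),('blue vial',(453,217),.06)]:
    p=onz('top',uv,z); print(n,p,loc(p))
p=onz('scene',(440,243),.206);print('amber cap scene',p,loc(p))
```

```text
yaw 6.2185799024216575
row centre [ 0.65568738 -0.11512072]
handL [ 0.5193 -0.0802  0.0585] 0.0036 rel row [-0.1318  0.0495]
handR [ 0.5274 -0.1829  0.0727] 0.0075 rel row [-0.1349 -0.0535]
drawer face top L [ 0.5591 -0.0083  0.0789] 0.0036 rel row [-0.0845  0.1166]
face top R [ 0.5854 -0.2415  0.0834] 0.0055 rel row [-0.0836 -0.118 ]
wallR [ 0.7389 -0.2262  0.2687] 0.0001 rel row [ 0.0706 -0.1195]
visor R [ 0.6636 -0.235   0.2569] 0.0108 rel row [-0.0051 -0.12  ]
visor L [0.6372 0.0014 0.2627] 0.0058 rel row [-0.0058  0.1178]
handL [ 0.51719128 -0.07909323  0.066     ] [-0.1338  0.0508]
handR [ 0.52438282 -0.18225501  0.066     ] [-0.1378 -0.0525]
capamber [ 0.7284912  -0.31777766  0.206     ] [ 0.0504 -0.2094]
capsample [0.65118004 0.06287571 0.098     ] [0.0148 0.1774]
blue vial [ 0.52890413 -0.38948477  0.06      ] [-0.1558 -0.259 ]
amber cap scene [ 0.72703518 -0.32372961  0.206     ] [ 0.0483 -0.2151]
```

Handle, drawer face and visor all agree with the given sizes. The yaw is 6.2° and the row centre is (0.656, −0.115, 0.135). I'll plan the approach now.

```bash
cat >> h.py <<'E'
YAW=6.2; c,s_=np.cos(np.radians(YAW)),np.sin(np.radians(YAW))
EX=np.array([c,s_,0]);EY=np.array([-s_,c,0]);ROW=np.array([.6557,-.1151,.135])
AX=.5*EX-np.array([0,0,.866])
LEAN=(180,-30,YAW); DOWN=(180,0,YAW)
def key(y,back): return ROW+y*EY-(back+.008)*AX
def plan(wps,start=None,step=.05):
    s=r.get_state(); p,q=start or (s['tcp_pos'],s['eef_rot']); q=R.from_euler('xyz',q,degrees=True)
    for P,Q in wps:
        Q=R.from_euler('xyz',Q,degrees=True); P=np.array(P); v=(q.inv()*Q).as_rotvec(degrees=True)
        n=int(np.ceil(max(np.linalg.norm(P-p)/step,np.linalg.norm(v)/9,1)))
        for i in range(n):
            print(np.round(np.r_[q.inv().apply((P-p)/n)/.5,v/n/60],3).tolist()); q=q*R.from_rotvec(v/n,degrees=True)
        p,q=P,Q; print('-- at',P)
E
python3 - <<'E'
from h import *
plan([((.30,.60,.33),(180,0,-22.6)),((.45,.38,.33),(180,0,-10)),(key(0,.18),LEAN),(key(0,.03),LEAN)])
E
```

```text
[0.031, 0.004, -0.064, 0.0, -0.0, -0.0]
[0.031, 0.004, -0.064, 0.0, -0.0, -0.0]
[0.031, 0.004, -0.064, 0.0, -0.0, -0.0]
-- at [0.3  0.6  0.33]
[0.074, 0.048, 0.0, 0.0, 0.0, -0.035]
[0.073, 0.051, 0.0, 0.0, 0.0, -0.035]
[0.071, 0.054, 0.0, 0.0, 0.0, -0.035]
[0.069, 0.056, 0.0, 0.0, 0.0, -0.035]
[0.066, 0.059, 0.0, 0.0, 0.0, -0.035]
[0.064, 0.061, 0.0, 0.0, 0.0, -0.035]
-- at [0.45 0.38 0.33]
[0.036, 0.087, 0.006, 0.006, 0.045, -0.024]
[0.034, 0.088, 0.007, 0.006, 0.045, -0.024]
[0.031, 0.089, 0.008, 0.006, 0.045, -0.024]
[0.028, 0.09, 0.009, 0.006, 0.045, -0.024]
[0.026, 0.09, 0.009, 0.006, 0.045, -0.024]
[0.023, 0.091, 0.01, 0.006, 0.045, -0.024]
[0.02, 0.092, 0.01, 0.006, 0.045, -0.024]
[0.017, 0.092, 0.011, 0.006, 0.045, -0.024]
[0.015, 0.093, 0.011, 0.006, 0.045, -0.024]
[0.012, 0.093, 0.011, 0.006, 0.045, -0.024]
[0.009, 0.093, 0.011, 0.006, 0.045, -0.024]
-- at [ 0.56224981 -0.12525194  0.297808  ]
[0.0, -0.0, 0.1, 0.0, 0.0, 0.0]
[0.0, -0.0, 0.1, 0.0, 0.0, 0.0]
[0.0, -0.0, 0.1, 0.0, 0.0, 0.0]
-- at [ 0.63681113 -0.11715199  0.167908  ]
```

Request:
carry_out([
  [0.03, 0, -0.065, 0, 0, 0],
  [0.03, 0.005, -0.065, 0, 0, 0],
  [0.03, 0.005, -0.065, 0, 0, 0],
  [0.074, 0.05, 0, 0, 0, -0.035],
  [0.073, 0.05, 0, 0, 0, -0.035],
], hand=0, squeeze=10)

```text
time_s: 0.72
tcp_pos: [0.3495, 0.5267, 0.3318]
eef_rot: [180.0, 0.0, -18.3]
contact_force: [0.3, 0.4, -0.9]
gripper_width: 0.0432
gripper_force: 0.0
```

Request:
carry_out([
  [0.07, 0.055, 0, 0, 0, -0.035],
  [0.07, 0.055, 0, 0, 0, -0.035],
  [0.066, 0.06, 0, 0, 0, -0.035],
  [0.064, 0.06, 0, 0, 0, -0.035],
  [0.036, 0.087, 0.006, 0.006, 0.045, -0.024],
])

```text
time_s: 1.35
tcp_pos: [0.4608, 0.3339, 0.3281]
eef_rot: [-179.7, -2.7, -8.6]
contact_force: [-0.8, -0.2, -0.3]
gripper_width: 0.0008
gripper_force: 0.0
```

Request:
carry_out([
  [0.034, 0.088, 0.007, 0.006, 0.045, -0.024],
  [0.031, 0.089, 0.008, 0.006, 0.045, -0.024],
  [0.028, 0.09, 0.009, 0.006, 0.045, -0.024],
  [0.026, 0.09, 0.009, 0.006, 0.045, -0.024],
  [0.023, 0.09, 0.01, 0.006, 0.045, -0.024],
])

```text
time_s: 1.98
tcp_pos: [0.5103, 0.1039, 0.3143]
eef_rot: [-179.1, -16.4, -1.4]
contact_force: [0.8, -0.9, 0.1]
gripper_width: 0.0005
gripper_force: 0.0
```

Request:
carry_out([
  [0.02, 0.09, 0.01, 0.006, 0.045, -0.024],
  [0.017, 0.09, 0.01, 0.006, 0.045, -0.024],
  [0.015, 0.09, 0.01, 0.006, 0.045, -0.024],
  [0.012, 0.09, 0.01, 0.006, 0.045, -0.024],
  [0.01, 0.09, 0.01, 0.006, 0.045, -0.024],
])

```text
time_s: 2.6
tcp_pos: [0.5607, -0.1197, 0.3021]
eef_rot: [179.7, -30.0, 6.3]
contact_force: [0.7, 0.9, 0.0]
gripper_width: 0.0006
gripper_force: 0.0
```

Request:
carry_out([
  [0, 0, 0, 0, 0, 0],
  [0, 0, 0, 0, 0, 0],
])

```text
time_s: 2.85
tcp_pos: [0.5608, -0.1185, 0.3019]
eef_rot: [179.7, -29.8, 6.2]
contact_force: [-0.5, 0.4, -0.3]
gripper_width: 0.0005
gripper_force: 0.0
```

Run:
```python
from h import *
plan([(key(0,.03),LEAN)])
s=r.get_state();print(s['time_s'],s['gripper_width'])
```

```text
[-0.0, 0.003, 0.077, 0.001, 0.001, -0.0]
[-0.001, 0.003, 0.077, 0.001, 0.001, -0.0]
[-0.001, 0.003, 0.077, 0.001, 0.001, -0.0]
[-0.001, 0.003, 0.077, 0.001, 0.001, -0.0]
-- at [ 0.63681113 -0.11715199  0.167908  ]
2.85 0.0004636274342160996
```

Request:
carry_out([
  [0, 0.003, 0.077, 0, 0, 0],
  [0, 0.003, 0.077, 0, 0, 0],
  [0, 0.003, 0.077, 0, 0, 0],
  [0, 0.003, 0.077, 0, 0, 0],
  [0, 0, 0, 0, 0, 0],
])

```text
time_s: 3.48
tcp_pos: [0.6374, -0.1149, 0.1652]
eef_rot: [179.7, -29.5, 6.4]
contact_force: [-0.6, -0.3, 0.6]
gripper_width: 0.0004
gripper_force: 0.0
```

Run:
```python
from h import *
a=r.capture('scene')[150:280,310:440];b=r.capture('top')[110:240,300:430]
cv2.imwrite('pics/pre.png',np.hstack([cv2.resize(i,(400,400),interpolation=cv2.INTER_CUBIC) for i in (a,b)])[:,:,::-1])
plan([(key(0,.004),LEAN)],step=.015)
```

```text
[-0.002, 0.002, 0.026, 0.002, 0.002, 0.001]
[-0.002, 0.002, 0.026, 0.002, 0.002, 0.001]
-- at [ 0.64973509 -0.115748    0.145392  ]
```

View pics/pre.png

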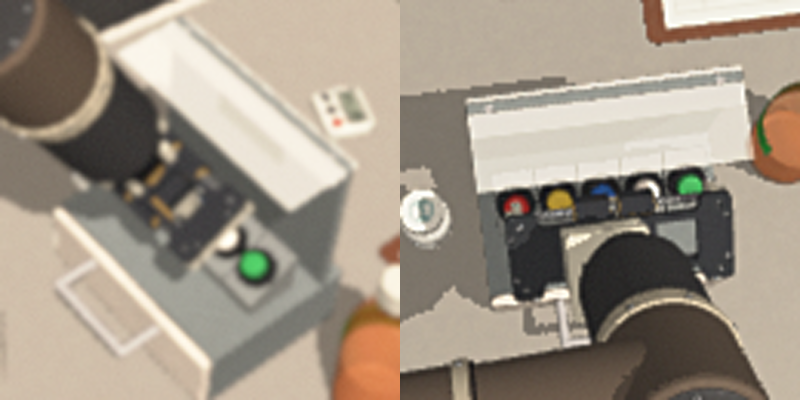

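The gripper clears the visor. The closed fingers (about (612,205) in the top crop) line up with the blue key (602,190), with yellow and white clear on either side. Approaching gently.

Request:
carry_out([
  [-0.002, 0.002, 0.026, 0, 0, 0],
  [-0.002, 0.002, 0.022, 0, 0, 0],
  [0, 0, 0, 0, 0, 0],
])

```text
time_s: 3.95
tcp_pos: [0.6487, -0.1175, 0.1466]
eef_rot: [179.7, -29.9, 6.3]
contact_force: [-1.0, 1.6, 2.4]
gripper_width: 0.0005
gripper_force: 1.1
```

Request:
carry_out([
  [0, 0, 0.004, 0, 0, 0],
  [0, 0, 0.004, 0, 0, 0],
  [0, 0, 0, 0, 0, 0],
])

```text
time_s: 4.32
tcp_pos: [0.6505, -0.1173, 0.1436]
eef_rot: [179.7, -29.9, 6.3]
contact_force: [-2.7, 2.3, 4.6]
gripper_width: 0.0004
gripper_force: 2.1
```

Request:
carry_out([
  [0, 0, 0.004, 0, 0, 0],
  [0, 0, 0, 0, 0, 0],
])

```text
time_s: 4.58
tcp_pos: [0.6511, -0.1173, 0.1426]
eef_rot: [179.7, -29.9, 6.3]
contact_force: [-10.2, 4.2, 11.6]
gripper_width: 0.0007
gripper_force: 7.6
```

Run:
```python
from h import *
s=r.get_state(); print(s['contact_force'],s['moment'],s['tcp_pos'])
a=r.capture('scene')[180:260,340:420];b=r.capture('top')[140:220,330:410]
cv2.imwrite('pics/press.png',np.hstack([cv2.resize(i,(400,400),interpolation=cv2.INTER_CUBIC) for i in (a,b)])[:,:,::-1])
```

```text
[-10.1723273   4.1559207  11.6254167] [1.01424671 2.58643851 0.719725  ] [ 0.65114262 -0.11729848  0.14255195]
```

View pics/press.png

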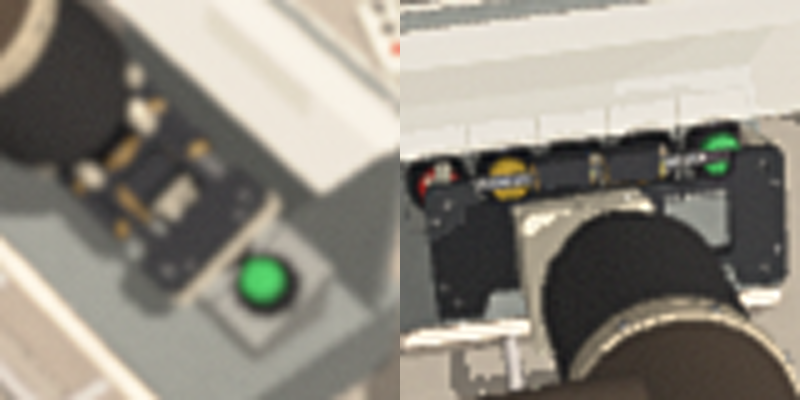

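Force rose at about 0.85 N/mm up to about 5 N and then went stiff, so one key, blue, is at its stop. I'll retract, shift one pitch left to yellow and approach again.

Request:
carry_out([
  [0, 0, 0, 0, 0, 0],
  [0, 0, -0.02, 0, 0, 0],
  [0, 0, -0.04, 0, 0, 0],
  [0, 0, 0, 0, 0, 0],
])

```text
time_s: 5.18
tcp_pos: [0.6366, -0.1189, 0.169]
eef_rot: [179.7, -30.0, 6.3]
contact_force: [-0.1, 0.7, -0.1]
gripper_width: 0.0004
gripper_force: 0.0
```

Request:
carry_out([
  [0, -0.043, 0, 0, 0, 0],
  [0, -0.043, 0, 0, 0, 0],
  [0, 0, 0, 0, 0, 0],
])

```text
time_s: 5.55
tcp_pos: [0.6311, -0.0752, 0.1664]
eef_rot: [179.7, -29.8, 6.4]
contact_force: [0.1, 0.1, 0.6]
gripper_width: 0.0006
gripper_force: 0.0
```

Run:
```python
from h import *
s=r.get_state(); p=s['tcp_pos']-ROW; print(s['time_s'],p@EX,p@EY,'along axis',p@AX,s['eef_rot'],s['contact_force'],s['moment'])
a=r.capture('scene')[180:260,340:420];b=r.capture('top')[140:220,330:410]
cv2.imwrite('pics/y.png',np.hstack([cv2.resize(i,(400,400),interpolation=cv2.INTER_CUBIC) for i in (a,b)])[:,:,::-1])
```

```text
5.55 -0.020121572435588042 0.04228689626326862 along axis -0.0372147467020113 [179.68001597 -29.76201573   6.37881251] [0.06861583 0.11544421 0.6253352 ] [-0.24049625  1.7245734  -0.01063405]
```

View pics/y.png

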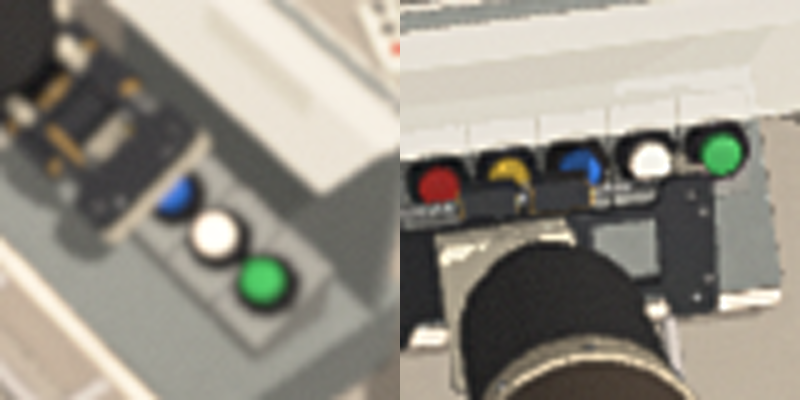

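Yellow is under the closed fingers and blue is back up (top crop: yellow 510,175, finger gap 523,200). The reference moment comes from the tilt. Pressing yellow.

Request:
carry_out([
  [0, 0, 0.02, 0, 0, 0],
  [0, 0, 0.016, 0, 0, 0],
  [0, 0, 0.008, 0, 0, 0],
  [0, 0, 0.006, 0, 0, 0],
  [0, 0, 0, 0, 0, 0],
])

```text
time_s: 6.28
tcp_pos: [0.6439, -0.0752, 0.1453]
eef_rot: [179.7, -29.8, 6.2]
contact_force: [-2.4, -2.1, 2.1]
gripper_width: 0.0005
gripper_force: 1.4
```

Request:
carry_out([
  [0, 0, 0.004, 0, 0, 0],
  [0, 0, 0, 0, 0, 0],
])

```text
time_s: 6.52
tcp_pos: [0.6449, -0.0749, 0.1439]
eef_rot: [179.7, -29.8, 6.3]
contact_force: [-3.8, -1.8, 1.4]
gripper_width: 0.0005
gripper_force: 1.9
```

Request:
carry_out([
  [0, 0, 0.002, 0, 0, 0],
  [0, 0, 0, 0, 0, 0],
])

```text
time_s: 6.78
tcp_pos: [0.6455, -0.0748, 0.143]
eef_rot: [179.7, -29.8, 6.3]
contact_force: [-4.9, -2.9, 2.2]
gripper_width: 0.0001
gripper_force: 2.2
```

Request:
carry_out([
  [0, 0, 0.003, 0, 0, 0],
  [0, 0, 0, 0, 0, 0],
])

```text
time_s: 7.02
tcp_pos: [0.646, -0.0747, 0.1423]
eef_rot: [179.7, -29.9, 6.3]
contact_force: [-9.5, -1.4, 9.0]
gripper_width: 0.0005
gripper_force: 6.9
```

Request:
carry_out([
  [0, 0, 0.003, 0, 0, 0],
  [0, 0, 0, 0, 0, 0],
])

```text
time_s: 7.28
tcp_pos: [0.6463, -0.0748, 0.1421]
eef_rot: [179.7, -29.9, 6.3]
contact_force: [-22.5, 1.2, 22.3]
gripper_width: 0.0001
gripper_force: 15.6
```

Run:
```python
from h import *
for i in range(3):
    s=r.get_state(); p=s['tcp_pos']-ROW; print(s['time_s'],p@EX,p@EY,'along axis',p@AX,s['contact_force'],s['contact_force']@AX,s['moment']); r.capture('top')
```

```text
7.275 -0.005037296887964174 0.041108487209614214 along axis -0.00863502400575221 [-22.53110098   1.17762865  22.26467043] -30.417270903506314 [0.50653124 5.06508339 0.63614064]
7.325 -0.005035494599008415 0.04112858866722712 along axis -0.008634092432956769 [-23.17232423   0.41149227  22.32169319] -30.826760089337135 [0.53311059 5.05662808 0.62371074]
7.375 -0.005043411198967621 0.041102657056546324 along axis -0.008631427754769456 [-23.68922576   0.37792488  22.46815919] -31.21235134681897 [0.50878415 5.02912485 0.61781673]
```

Same signature and same stop depth: about 5 N and then rigid, so yellow is fully down. Retracting and moving to green.

Request:
carry_out([
  [0, 0, -0.02, 0, 0, 0],
  [0, 0, -0.044, 0, 0, 0],
  [0, 0, 0, 0, 0, 0],
])

```text
time_s: 7.8
tcp_pos: [0.633, -0.0751, 0.1708]
eef_rot: [179.7, -30.1, 6.3]
contact_force: [0.3, -0.9, 0.1]
gripper_width: 0.0003
gripper_force: 0.0
```

Request:
carry_out([
  [0, 0.06, 0, 0, 0, 0],
  [0, 0.065, 0, 0, 0, 0],
  [0, 0.065, 0, 0, 0, 0],
  [0, 0.06, 0, 0, 0, 0],
  [0, 0, 0, 0, 0, 0],
])

```text
time_s: 8.43
tcp_pos: [0.6458, -0.2025, 0.1684]
eef_rot: [179.7, -29.9, 6.1]
contact_force: [-0.3, 0.9, -0.2]
gripper_width: 0.0007
gripper_force: 0.0
```

Run:
```python
from h import *
s=r.get_state(); p=s['tcp_pos']-ROW; print(s['time_s'],p@EX,p@EY,'along axis',p@AX,s['eef_rot'],s['contact_force'],s['moment'])
a=r.capture('scene')[180:260,350:430];b=r.capture('top')[140:220,330:410]
cv2.imwrite('pics/g.png',np.hstack([cv2.resize(i,(400,400),interpolation=cv2.INTER_CUBIC) for i in (a,b)])[:,:,::-1])
plan([(key(-.084,.015),LEAN)],step=.015)
```

```text
8.425 -0.019263753951685877 -0.085833170112489 along axis -0.038562245990831044 [179.66690286 -29.89210496   6.11961501] [-0.34039286  0.8673476  -0.22841018] [-0.20810106  1.65955309  0.00454235]
[0.001, -0.0, 0.016, 0.003, 0.001, 0.0]
[0.001, -0.0, 0.016, 0.003, 0.001, 0.0]
-- at [ 0.65333921 -0.19985067  0.154918  ]
```

View pics/g.png

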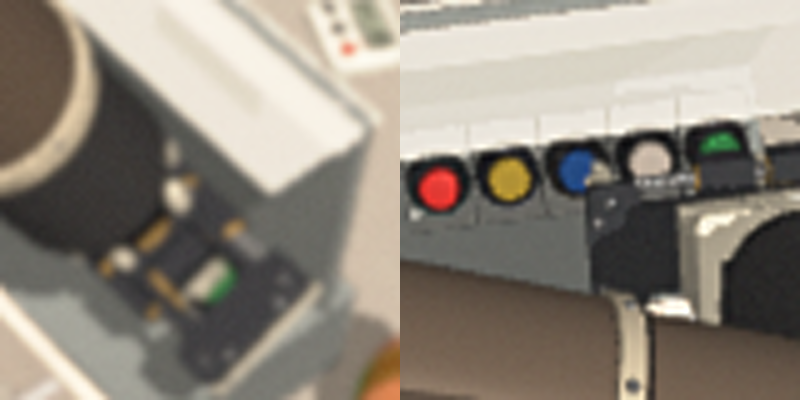

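Green is under the fingertips: the finger gap at (758,165) in the top crop matches green at (718,155) after parallax, and the other keys are up. Pressing green.

Request:
carry_out([
  [0, -0.003, 0.02, 0, 0, 0],
  [0, 0, 0.016, 0, 0, 0],
  [0, 0, 0.008, 0, 0, 0],
  [0, 0, 0.006, 0, 0, 0],
  [0, 0, 0, 0, 0, 0],
])

```text
time_s: 9.15
tcp_pos: [0.657, -0.1974, 0.1471]
eef_rot: [179.7, -29.8, 6.3]
contact_force: [-0.8, 0.3, 2.3]
gripper_width: 0.0005
gripper_force: 0.9
```

Request:
carry_out([
  [0, 0, 0.006, 0, 0, 0],
  [0, 0, 0, 0, 0, 0],
])

```text
time_s: 9.4
tcp_pos: [0.6585, -0.1974, 0.1447]
eef_rot: [179.7, -29.9, 6.3]
contact_force: [-2.5, 1.6, 3.6]
gripper_width: 0.0005
gripper_force: 1.7
```

Request:
carry_out([
  [0, 0, 0.003, 0, 0, 0],
  [0, 0, 0, 0, 0, 0],
])

```text
time_s: 9.65
tcp_pos: [0.6593, -0.1973, 0.1434]
eef_rot: [179.7, -29.9, 6.3]
contact_force: [-3.0, 2.3, 4.0]
gripper_width: 0.0005
gripper_force: 2.2
```

Request:
carry_out([
  [0, 0, 0.004, 0, 0, 0],
  [0, 0, 0, 0, 0, 0],
])

```text
time_s: 9.9
tcp_pos: [0.6599, -0.1972, 0.1425]
eef_rot: [179.7, -29.9, 6.3]
contact_force: [-10.4, 3.6, 11.9]
gripper_width: 0.0004
gripper_force: 7.8
```

Request:
carry_out([
  [0, 0, 0.001, 0, 0, 0],
  [0, 0, 0, 0, 0, 0],
])

```text
time_s: 10.15
tcp_pos: [0.6599, -0.1973, 0.1424]
eef_rot: [179.7, -29.9, 6.3]
contact_force: [-13.1, 4.1, 15.4]
gripper_width: 0.0005
gripper_force: 10.1
```

Green is at its stop too. Retracting, then standing the tool upright in front of the console, above the gap behind the handle.

Request:
carry_out([
  [0, 0, -0.02, 0, 0, 0],
  [0, 0, -0.06, 0, 0, 0],
  [0, 0, -0.08, 0, 0, 0],
  [0, 0, -0.08, 0, 0, 0],
  [0, 0, 0, 0, 0, 0],
])

```text
time_s: 10.78
tcp_pos: [0.6017, -0.2039, 0.2494]
eef_rot: [179.6, -30.2, 6.3]
contact_force: [0.4, -0.3, -0.2]
gripper_width: 0.0002
gripper_force: 0.0
```

Run:
```python
from h import *
s=r.get_state();print(s['tcp_pos'],s['time_s'],s['contact_force'])
P=ROW-.107*EX
plan([((P[0],P[1],.16),DOWN)])
```

```text
[ 0.60165041 -0.20387345  0.24938331] 10.775 [ 0.35353376 -0.3166956  -0.15077602]
[-0.041, -0.041, 0.027, 0.002, -0.126, 0.0]
[-0.037, -0.041, 0.033, 0.002, -0.126, 0.0]
[-0.033, -0.041, 0.037, 0.002, -0.126, 0.0]
[-0.028, -0.041, 0.041, 0.002, -0.126, 0.0]
-- at [ 0.54932585 -0.12665593  0.16      ]
```

Request:
carry_out([
  [-0.041, -0.041, 0.027, 0.002, -0.126, 0],
  [-0.037, -0.041, 0.033, 0.002, -0.126, 0],
  [-0.033, -0.041, 0.037, 0.002, -0.126, 0],
  [-0.028, -0.041, 0.041, 0.002, -0.126, 0],
  [0, 0, 0, 0, 0, 0],
])

```text
time_s: 11.4
tcp_pos: [0.548, -0.1254, 0.1535]
eef_rot: [-179.8, 0.7, 6.3]
contact_force: [-0.4, -0.0, 0.7]
gripper_width: 0.0008
gripper_force: 0.0
```

Run:
```python
from h import *
s=r.get_state();print(s['tcp_pos'],s['eef_rot'])
a=r.capture('scene')[180:290,310:420];b=r.capture('top')[140:250,320:430]
cv2.imwrite('pics/hd.png',np.hstack([cv2.resize(i,(400,400),interpolation=cv2.INTER_CUBIC) for i in (a,b)])[:,:,::-1])
P=ROW-.107*EX
plan([((P[0],P[1],.053),DOWN)])
```

```text
[ 0.54798918 -0.12537707  0.15350178] [-179.78249316    0.70857124    6.33610326]
[0.001, 0.0, 0.068, -0.001, 0.002, 0.0]
[0.001, 0.0, 0.068, -0.001, 0.002, 0.0]
[0.001, 0.0, 0.068, -0.001, 0.002, 0.0]
-- at [ 0.54932585 -0.12665593  0.053     ]
```

View pics/hd.png

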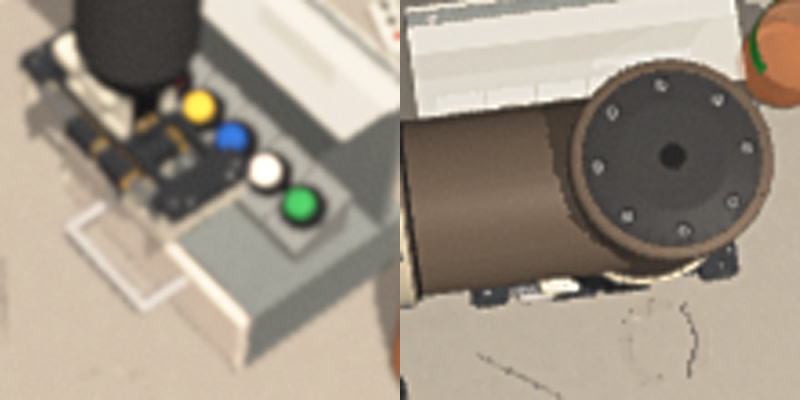

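The scene crop shows all keys up and the closed fingertips at about (155,225), over the gap between the bar (105,265) and the drawer face. Descending with force checks.

Request:
carry_out([
  [0.001, 0, 0.06, 0, 0, 0],
  [0.001, 0, 0.05, 0, 0, 0],
  [0, 0, 0.02, 0, 0, 0],
  [0, 0, 0, 0, 0, 0],
])

```text
time_s: 12.0
tcp_pos: [0.5484, -0.1267, 0.092]
eef_rot: [-179.8, 0.4, 6.2]
contact_force: [0.7, 0.1, -0.8]
gripper_width: 0.0005
gripper_force: 0.0
```

Request:
carry_out([
  [0, 0, 0.025, 0, 0, 0],
  [0, 0, 0.025, 0, 0, 0],
  [0, 0, 0.02, 0, 0, 0],
  [0, 0, 0, 0, 0, 0],
])

```text
time_s: 12.5
tcp_pos: [0.5476, -0.1262, 0.0556]
eef_rot: [-179.8, 0.5, 6.2]
contact_force: [-0.1, 0.8, -0.1]
gripper_width: 0.0005
gripper_force: 0.0
```

Free in the gap. Pulling along the tool's −x.

Request:
carry_out([
  [-0.01, 0, 0, 0, 0, 0],
  [-0.01, 0, 0, 0, 0, 0],
  [-0.016, 0, 0, 0, 0, 0],
  [-0.016, 0, 0, 0, 0, 0],
  [-0.016, 0, 0, 0, 0, 0],
])

```text
time_s: 13.12
tcp_pos: [0.5141, -0.1299, 0.0572]
eef_rot: [-179.8, 0.3, 6.3]
contact_force: [2.8, 0.2, 0.3]
gripper_width: 0.0001
gripper_force: 1.2
```

Request:
carry_out([
  [-0.016, 0, 0, 0, 0, 0],
  [-0.016, 0, 0, 0, 0, 0],
  [-0.016, 0, 0, 0, 0, 0],
  [-0.016, 0, 0, 0, 0, 0],
  [0, 0, 0, 0, 0, 0],
])

```text
time_s: 13.75
tcp_pos: [0.4813, -0.1335, 0.057]
eef_rot: [-179.8, 0.5, 6.2]
contact_force: [0.0, 0.3, 0.3]
gripper_width: 0.0006
gripper_force: 0.0
```

Run:
```python
from h import *
s=r.get_state();p=s['tcp_pos']-ROW;print(s['time_s'],p@EX,p@EY,s['contact_force'])
```

```text
13.75 -0.17536375753713668 0.0005809427481613914 [0.0033878  0.32394186 0.33274307]
```

The bar follows at 2.8 N. Continuing to the stop.

Request:
carry_out([
  [-0.01, 0, 0, 0, 0, 0],
  [-0.008, 0, 0, 0, 0, 0],
  [0, 0, 0, 0, 0, 0],
])

```text
time_s: 14.12
tcp_pos: [0.4755, -0.1341, 0.0575]
eef_rot: [-179.8, 0.2, 6.3]
contact_force: [5.6, -0.6, -4.4]
gripper_width: 0.0005
gripper_force: 3.2
```

Request:
carry_out([
  [-0.006, 0, 0, 0, 0, 0],
  [0, 0, 0, 0, 0, 0],
])

```text
time_s: 14.38
tcp_pos: [0.4754, -0.134, 0.0579]
eef_rot: [-179.8, -0.1, 6.3]
contact_force: [13.5, 0.1, -11.9]
gripper_width: 0.0002
gripper_force: 6.8
```

Request:
carry_out([
  [-0.006, 0, 0, 0, 0, 0],
  [0, 0, 0, 0, 0, 0],
])

```text
time_s: 14.62
tcp_pos: [0.4753, -0.134, 0.0584]
eef_rot: [-179.8, -0.4, 6.3]
contact_force: [20.8, 0.1, -16.4]
gripper_width: 0.0007
gripper_force: 10.3
```

The drawer is at its stop: force climbs with no further motion after about 65 mm. Backing off the bar and lifting out.

Request:
carry_out([
  [0.016, 0, 0, 0, 0, 0],
  [0.02, 0, 0, 0, 0, 0],
  [0, 0, 0, 0, 0, 0],
])

```text
time_s: 15.0
tcp_pos: [0.4856, -0.1331, 0.0568]
eef_rot: [-179.8, 0.4, 6.2]
contact_force: [-0.0, -1.1, -0.0]
gripper_width: 0.0004
gripper_force: 0.0
```

Request:
carry_out([
  [0, 0, -0.03, 0, 0, 0],
  [0, 0, -0.06, 0, 0, 0],
  [0, 0, -0.1, 0, 0, 0],
  [0, 0, -0.1, 0, 0, 0],
  [0, 0, -0.1, 0, 0, 0],
])

```text
time_s: 15.62
tcp_pos: [0.486, -0.1338, 0.2549]
eef_rot: [-179.8, 0.3, 6.2]
contact_force: [1.3, 1.1, 0.5]
gripper_width: 0.0002
gripper_force: 0.0
```

Request:
carry_out([
  [0, -0.1, 0, 0, 0, 0],
  [0, -0.1, 0, 0, 0, 0],
  [0, -0.1, 0, 0, 0, 0],
  [0, -0.1, 0, 0, 0, 0],
  [0, 0, 0, 0, 0, 0],
])

```text
time_s: 16.25
tcp_pos: [0.4645, 0.0675, 0.2539]
eef_rot: [-179.8, 0.3, 6.5]
contact_force: [-0.0, -0.1, 0.3]
gripper_width: 0.0004
gripper_force: 0.0
```

Run:
```python
from h import *
s=r.get_state();print(s['time_s'],s['tcp_pos'],s['contact_force'])
a=r.capture('scene')[150:360,300:510];b=r.capture('top')[110:280,290:460]
cv2.imwrite('pics/end.png',np.hstack([cv2.resize(i,(400,400),interpolation=cv2.INTER_CUBIC) for i in (a,b)])[:,:,::-1])
```

```text
16.25 [0.46448183 0.06748207 0.25394959] [-0.03389542 -0.11479534  0.33105721]
```

View pics/end.png

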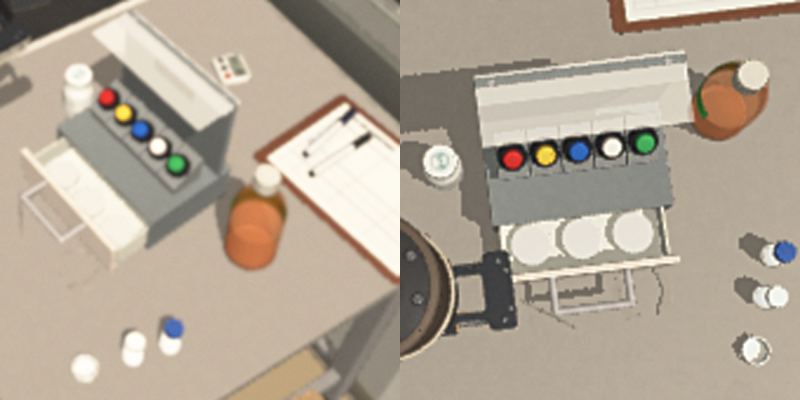

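The drawer is open with the petri dishes inside visible, all five keys are up, the bottles and vials in view have not moved, and the arm is clear. Handing in.

```bash
python3 -c "
from plant import r
print(r.close_job())"
```

```text
the job is handed in; nothing more can be done
None
```

I pressed blue, yellow and green in order, each until it went stiff at its stop at about 5 N, pulled the drawer to its stop, let go and handed the job in; it returned no verdict, and full key travel is inferred from force because the fingers hid the keys.

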